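Set the fume damper three clicks open

TASK

Set the fume extraction before the burner is lit: with a fingertip, push the red-knobbed damper lever on top of the duct back until it is fully shut against its stop, so that the count starts from there. Then push it open three clicks and leave it resting in that third notch, without ever running past it. Only push the lever, never grip it, and leave the flask, the cup of rods and the paddle where they are.

Things in the scene. Friction and masses are not known exactly. Their poses are not given: they have to be found in the camera images.
- damper_lever (a joint): Angle of the damper lever about its upright pivot, rad. 0 = shut, at the stop: it points along the hood's -x, across the duct (to the robot). It grows counter-clockwise seen from above (knob towards the hood's -y, away from the mouth), to 1.571 = wide open. Notches 0.262 apart: 0 (shut), 0.262 first click, 0.524 second, 0.785 third, on to 1.571. It starts in or near the first or second notch.
- lever_arm: The damper lever: a level steel bar 14 mm wide and 6 mm thick, 105 mm long from its pivot to an upright red knob on its outer end. Origin: on the upright pivot axis, in the middle of the bar's thickness, 220 mm above the bench; it turns but does not shift. Its own -x points level along the bar to the knob; y: level to the shutting side (opening moves the knob towards -y); z up.
- lever_knob (a point): Middle of the red knob, on its axis, 246 mm above the bench, 105 mm from the pivot. Knob: upright cylinder, 20 mm in diameter, 45 mm tall, standing on the bar; free space beneath. Detent: leaving a notch takes about 6 N sideways at the knob; half way to the next (0.13 rad, 14 mm here) resistance vanishes and the lever jumps ahead of the finger to the middle of that notch and stays.
- hood: Extraction hood, fixed: level galvanised duct, 125 mm diameter, along its y, top 188 mm above the bench; flares from y = 110 mm to a mouth 232 mm wide (top 241 mm high) at y = 200 mm, bends down through the bench at y = -350 mm. On it a ridged quadrant plate of radius 82 mm about the pivot, ridges 208 mm high, stop pins 225 mm high at radius 76 mm. Origin: on the bench under the pivot; z up.
- burner: The unlit bench burner, fixed: blue body and brass head on a steel foot 130 by 150 mm, up to 210 mm tall, about 0.42 m from the pivot before the hood's mouth. Origin: on the bench near its head; its head points along its own -y.
- flask: Conical glass flask standing loose on the bench, 82 mm across its foot, 138 mm tall. Origin: centre of its underside. Must stay where it is.
- rod_cup: Terracotta cup, 72 mm in diameter and 100 mm tall, with glass rods standing in it up to 215 mm above the bench; loose. Origin: centre of its underside. Must stay where it is.
- paddle: Black graphite paddle with a wooden handle lying loose on the bench, about 205 mm long, 50 mm wide, 26 mm high. Origin: on the bench at its ferrule, blade towards its own +x. Must stay where it is.

How it is judged:
On the way:
1. the lever is fully shut, against its stop (value of joint damper_lever below 0.06 rad), for 0.2 s.
At the end, for the whole second after the job is handed in: The damper lever rests in its third notch from shut (0.785 rad, within 0.07 rad), and the flask, the rod cup and the paddle stand at rest within 20 mm of where they were (value of joint damper_lever between 0.715 and 0.855 rad and velocity of joint damper_lever between -0.05 and 0.05 rad/s and distance of each of flask, rod_cup, paddle from where it was at the start of the episode below 0.02 m and linear speed of each of flask, rod_cup, paddle below 0.02 m/s); the robot touches nothing.
It fails at once if the lever runs past the third notch, over the crest towards the fourth (value of joint damper_lever above 0.94 rad).
It fails at once if the lever is gripped: fingers on both sides of it, the grasp point within 6 mm of its midplane and not over its top, while they touch it (contact force between the fingers and lever_arm above 0.5 N and y of the grasp point in the frame of lever_arm between -0.006 and 0.006 m and z of the grasp point in the frame of lever_arm below 0.0595 m and x of the grasp point in the frame of lever_arm between -0.125 and 0 m).
It fails at once if the lever is pushed with the arm or the gripper's body instead of the fingers (contact force between the arm and lever_arm above 1 N).
It fails at once if the flask, the rod cup or the paddle is pushed, lifted or carried away by more than 20 mm (distance of any of flask, rod_cup, paddle from where it was at the start of the episode above 0.02 m).
It also fails if it takes over 64 s, if anything falls off the work surface, if the arm or the gripper's body presses on something with over 40 N, if the wrist force passes 120 N, or if a joint passes its speed limit or range.

ROBOT

A 6-joint arm with a two-finger parallel gripper is mounted at the origin on the work surface. World frame = base frame: x ahead of the robot, y to its left, z up, the work surface at z = 0. Lengths are in m, angles in rad, forces in N, time in s.
With the tool pointing down it reaches from about 0.35 to 0.95 m from the base axis. Payload 17.4 kg.
Tool frame: the origin (TCP) lies midway between the tips of the shut fingers; the grasp point (between the pads) lies 19 mm behind it; z points along the fingers, y is the line along which they close (so a half turn about z gives the same grasp; the last joint's range is limited). The gripper opens to 93 mm and grips with 3 to 60 N. Pads are 15 mm wide; open, the fingers measure 128 mm over their backs; the gripper's body (75 mm by 188 mm) begins 65 mm behind the grasp point.
Start: joints at [1.153, 0.116, 1.442, -0, 1.584, -0.038], TCP at [0.25, 0.627, 0.219] pointing down, gripper open.
Joint ranges: [-2.83, 2.83], [-0.83, 2.19], [0.07, 2.5], [-1.14, 4.28], [0.01, 3], [-2.97, 2.97]. Speed limits (rad/s): [1.89, 1.89, 2.22, 3.14, 3.14, 3.14].

INTERFACE

Orientations are given as a rotation vector (axis times angle).
In Python, from cell import status, eyes, env gives the robot as it stands.
- The arm moves only by the tool move_arm, never from a script. Its arguments are lists of equal length, an entry for each row: "gripper": the opening, from 0 (shut) to 1 (fully open); "dp": the shift along the tool's x, y, z in cm, a list of three; "turn": the turn about the tool's z in rad. In form: {"gripper": [gripper, ...], "dp": [[dx, dy, dz], ...], "turn": [turn, ...]}. A call has exactly 8 rows; each row shifts and turns the commanded pose from where the row before left it, along the tool's axes as they then stand; what a row does not reach is not made up. A row lasts 1/10 s, in which the tool goes at most 50 mm and 8.59 degrees, less where a joint would pass 70% of its speed; a pose out of reach is approached as far as the arm can. A call with a gripper value outside its range is refused whole. The fingers move at their own pace and stop on an object; the grip force is fixed at half the most. Time passes only in rows, so rows that do not move let the fingers close, or fill a call up. It gives the time, the measured TCP pose, the force, the opening and the grip force at its end, in the units of the state.
- status.sense(): the state, without advancing time (a new reading comes with each control period).
- eyes.get_image(name): name is "scene" or "top"; returns a dict with "color" (384x512x3 uint8, red, green, blue), "K" (3x3 intrinsics, pixels), "dist" ([k1, k2, p1, p2, k3] as OpenCV has them; the pictures are not rectified), "rvec" (rotation vector, rad) and "tvec" (3), from world to camera coordinates, as OpenCV has them. Camera axes: x right, y down, z forward; pixel columns grow to the right and rows downward; lengths in m; the calibration is good to about 2 mm. A picture is of the moment at which its call begins. There is no depth.
- env.hand_in(): hands the job in; it is judged then, once.
The state is a dict: "time_s": time; "qpos": joint angles; "joint_velocities": joint speeds; "joint_efforts": joint torques, N m; "position": TCP position; "orientation": TCP orientation; "wrist_force": force on the tool from outside, world axes, zero at the start; "ft_torque": the same for the moment, N m; "grip_width": finger opening in m; "gripper_force": force on a finger pad.
Only numpy, scipy, OpenCV 4.12 (cv2) and the standard library are available. Lean on these libraries where they do the work, as an engineer would, in place of code of your own. Each camera call takes 0.05 s, during which the arm holds its last target. There are 200 camera calls.

## Working session

There is one attempt and no reset: what is moved stays moved. The work goes in short steps, Python scripts to look and compute and a tool call to move; the robot and the scene stay as the last step left them, time stands still between calls to the robot, and variables do not carry over. Pictures are saved under pics/ and viewed, at most 10 in all, crops included, and the job is handed in when it is done.

Besides the shell and the picture viewer there is one more tool, called after "Emit:" as name(argument=value, ...), one argument or row to a line, values as JSON. move_arm: Moves the arm, as the interface text tells. Its arguments: {"type":"object","properties":{"gripper":{"type":"array"},"dp":{"type":"array"},"turn":{"type":"array"}},"required":["gripper","dp","turn"]}

```bash
mkdir -p pics; python3 - <<'E'
from cell import status, eyes
import cv2, numpy as np
ims=[]
for n in("scene","top"):
    d=eyes.get_image(n); np.savez(n+".npz",**d); ims.append(d["color"]);print(n,d["K"].tolist(),d["tvec"])
cv2.imwrite("pics/a.png",cv2.cvtColor(ims[0],cv2.COLOR_RGB2BGR));cv2.imwrite("pics/b.png",cv2.cvtColor(ims[1],cv2.COLOR_RGB2BGR))
s=status.sense();print(s)
E
```

```text
scene [[457.9465493557115, 0.0, 247.37270751553805], [0.0, 457.9465493557115, 192.08003737735663], [0.0, 0.0, 1.0]] [0.5323274  0.30275646 1.45773626]
top [[359.4096791782159, 0.0, 256.129834249836], [0.0, 359.4096791782159, 188.68190739829348], [0.0, 0.0, 1.0]] [0.06170982 0.61163171 1.14393196]
{'time_s': 0.1, 'qpos': array([ 1.15321656e+00,  1.16461068e-01,  1.44219402e+00, -7.01717800e-06,
        1.58400714e+00, -3.77946312e-02]), 'joint_velocities': array([-9.63594227e-06, -2.03985009e-03, -3.38372616e-03,  1.04422634e-03,
       -1.50716505e-03,  3.41590016e-04]), 'joint_efforts': array([ 1.95514091e-03, -7.22898960e+01, -6.23865938e+01,  7.82337505e-02,
        2.26694229e-02, -9.48655384e-05]), 'position': array([0.25016936, 0.6267325 , 0.21796622]), 'orientation': array([-5.92942061e-01, -3.08489019e+00,  1.63908200e-03]), 'wrist_force': array([ 0.83089451,  0.41680438, -0.17702341]), 'ft_torque': array([0.01014059, 0.02252975, 0.01093595]), 'gripper_force': 0.0, 'grip_width': 0.09332939476074538}
```

View pics/a.png

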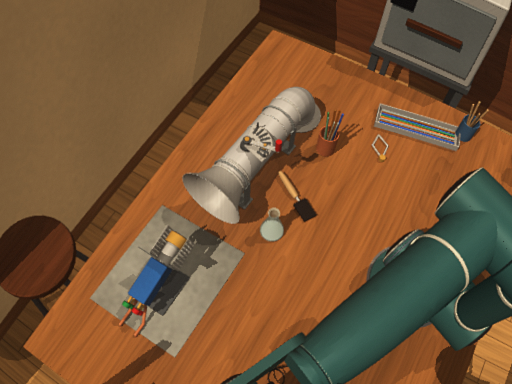

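View pics/b.png

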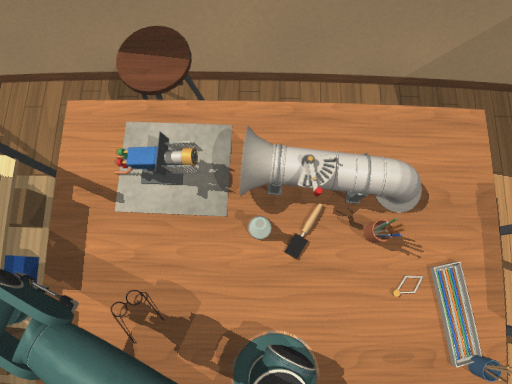

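The top view shows the red knob near (318,191), the pivot near (310,158), and the hood mouth to the left at x≈245. The flask is at (260,228), the paddle at (305,232) and the rod cup at (380,230). In the scene view the knob is near (279,147).

```bash
cat > h.py <<'E'
import numpy as np, cv2
from cell import status, eyes
def ray(d,px):
    R=cv2.Rodrigues(d["rvec"])[0]; u=cv2.undistortPoints(np.array([[px]],float),d["K"],d["dist"])[0,0]
    return -R.T@np.ravel(d["tvec"]), R.T@np.array([u[0],u[1],1])
def plane(d,px,z):
    c,v=ray(d,px); return c+v*(z-c[2])/v[2]
def proj(d,p): return cv2.projectPoints(np.array([p],float),d["rvec"],d["tvec"],d["K"],d["dist"])[0].ravel()
def red(d,box):
    x0,y0,x1,y1=box; h=cv2.cvtColor(d["color"],cv2.COLOR_RGB2HSV)[y0:y1,x0:x1]
    m=((h[...,0]<6)|(h[...,0]>174))&(h[...,1]>170)&(h[...,2]>90)
    n,l,s,c=cv2.connectedComponentsWithStats(m.astype(np.uint8))
    if n<2: return None
    i=1+np.argmax(s[1:,4]); return c[i]+[x0,y0],s[i]
def tri(ds,ps):
    A=0;b=0
    for d,p in zip(ds,ps):
        c,v=ray(d,p); v=v/np.linalg.norm(v); M=np.eye(3)-np.outer(v,v); A=A+M;b=b+M@c
    return np.linalg.solve(A,b)
E
python3 - <<'E'
from h import *
S=dict(np.load("scene.npz"));T=dict(np.load("top.npz"))
a=red(S,(262,130,300,165));b=red(T,(300,170,335,205));print(a,b)
print("knob tri",tri([S,T],[a[0],b[0]]),"planes",plane(S,a[0],.246),plane(T,b[0],.246))
print("base px",proj(T,(0,0,0)),"tcp px",proj(T,(.25,.627,.219)))
for n,p,z in(("flask",(260,228),.05),("paddle ferr",(306,233),.01),("blade",(297,246),.01),("handle",(322,207),.015),("cup",(377,231),.1),("pivot",(310,158),.225),("mouthtop",(245,128),.12),("mouthbot",(242,194),.12),("ductR_top",(385,157),.125),("ductRbot",(375,200),.125),("ductLtop",(285,147),.125),("ductLbot",(278,191),.125)): print(n,plane(T,p,z).round(3))
for d,bx,n in((S,(220,80,330,200),"c1"),(T,(260,120,400,240),"c2")):
    x0,y0,x1,y1=bx;cv2.imwrite("pics/%s.png"%n,cv2.cvtColor(cv2.resize(d["color"][y0:y1,x0:x1],None,fx=5,fy=5,interpolation=2),cv2.COLOR_RGB2BGR))
E
```

```text
(array([277.9137931 , 144.55172414]), array([13,  9,  7, 13, 58], dtype=int32)) (array([317.88, 191.18]), array([14, 17,  9,  9, 50], dtype=int32))
knob tri [ 0.56882121 -0.1021068   0.24626355] planes [ 0.56978362 -0.10225851  0.246     ] [ 0.56799753 -0.10224546  0.246     ]
base px [274.91389858 374.85857669] tcp px [ 61.06132551 296.1891656 ]
flask [0.48  0.059 0.05 ]
paddle ferr [ 0.47 -0.1   0.01]
blade [ 0.425 -0.069  0.01 ]
handle [ 0.56  -0.156  0.015]
cup [ 0.471 -0.318  0.1  ]
pivot [ 0.672 -0.084  0.225]
mouthtop [0.804 0.116 0.12 ]
mouthbot [0.58  0.119 0.12 ]
ductR_top [ 0.713 -0.349  0.125]
ductRbot [ 0.568 -0.308  0.125]
ductLtop [ 0.739 -0.017  0.125]
ductLbot [0.591 0.005 0.125]
```

View pics/c2.png

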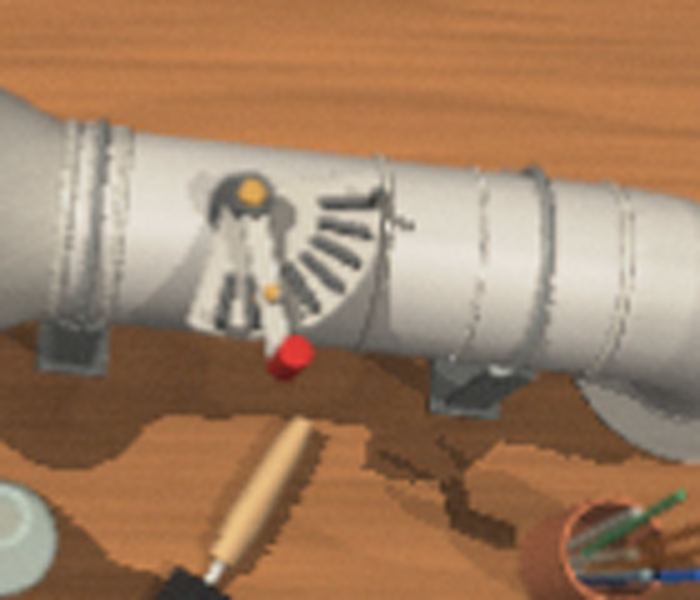

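View pics/c1.png

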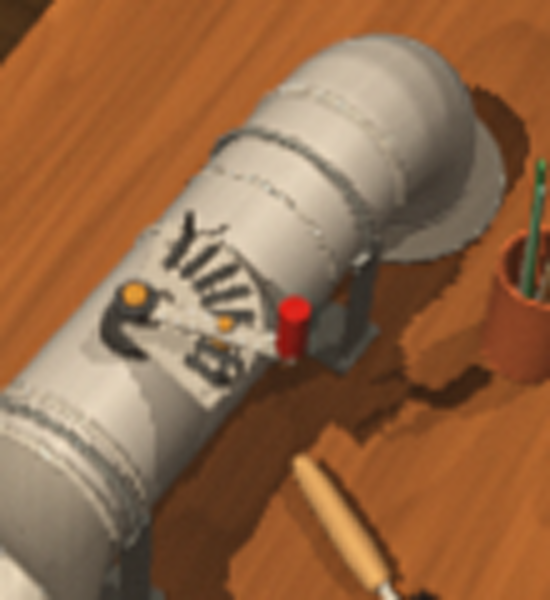

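The crops show the lever with a brass bolt at c2 (252,190) and c1 (134,294). The knob is at c2 (290,357). Some ridges lie to the shut side of the lever and about five to the open side.

```bash
python3 - <<'E'
from h import *
S=dict(np.load("scene.npz"));T=dict(np.load("top.npz"))
f=lambda p:(p[0]/5+260-.4,p[1]/5+120-.4); g=lambda p:(p[0]/5+220-.4,p[1]/5+80-.4)
pv=tri([S,T],[g((134,294)),f((252,190))]);print("pivot",pv)
k=np.array([.5688,-.1021]);print("len",np.linalg.norm(k-pv[:2]),"ang",np.degrees(np.arctan2(*(k-pv[:2])[::-1]))%360)
for p in((228,300),(252,300),(297,290),(320,270),(332,250),(345,228),(350,202)):
    q=plane(T,f(p),.208)[:2]-pv[:2];print("T ridge",p,np.hypot(*q).round(3),np.degrees(np.arctan2(q[1],q[0]))%360)
for p in((210,355),(225,370),(187,240),(205,262),(220,278),(232,293),(240,308)):
    q=plane(S,g(p),.208)[:2]-pv[:2];print("S ridge",p,np.hypot(*q).round(3),np.degrees(np.arctan2(q[1],q[0]))%360)
b=tri([S,T],[g((226,324)),f((272,293))]);print("bolt2",b)
E
```

```text
pivot [ 0.67272746 -0.08356514  0.22763732]
len 0.10556731541181177 ang 190.11205192409105
T ridge (228, 300) 0.064 168.92017769029243
T ridge (252, 300) 0.062 181.9655489585621
T ridge (297, 290) 0.063 207.8073185349977
T ridge (320, 270) 0.061 225.3676582609886
T ridge (332, 250) 0.059 239.30119130278933
T ridge (345, 228) 0.061 254.60479750751907
T ridge (350, 202) 0.062 270.14732800953595
S ridge (210, 355) 0.059 176.0327433279285
S ridge (225, 370) 0.073 172.79766089504034
S ridge (187, 240) 0.068 269.2382610949859
S ridge (205, 262) 0.061 251.0775635417881
S ridge (220, 278) 0.062 236.2533371596607
S ridge (232, 293) 0.066 223.89089013535528
S ridge (240, 308) 0.069 213.2712403624691
bolt2 [ 0.6112953  -0.09496022  0.22501541]
```

Emit:
move_arm(
  gripper=[0, 0, 0, 0, 0, 0, 0, 0],
  dp=[
    [0, 0, -1.2],
    [0, 0, -1.2],
    [0, 0, -1.2],
    [0, 0, -1.2],
    [0, 0, -1.2],
    [0, 0, -1.2],
    [0, 0, -1.2],
    [0, 0, -1.2],
  ],
  turn=[-0.08, -0.08, -0.08, -0.08, -0.08, -0.08, -0.08, -0.08],
)

```text
time_s: 0.9
position: [0.2502, 0.6268, 0.3147]
orientation: [0.413, -3.114, 0.001]
wrist_force: [-0.5, -0.3, -0.1]
grip_width: 0.0337
gripper_force: 0.0
```

Emit:
move_arm(
  gripper=[0, 0, 0, 0, 0, 0, 0, 0],
  dp=[
    [-0.5, -4, 0],
    [-0.5, -4, 0],
    [-0.5, -4, 0],
    [-0.5, -4, 0],
    [-0.5, -4, 0],
    [-0.5, -4, 0],
    [-0.5, -4, 0],
    [-0.5, -4, 0],
  ],
  turn=[0, 0, 0, 0, 0, 0, 0, 0],
)

```text
time_s: 1.7
position: [0.3714, 0.3264, 0.3144]
orientation: [0.408, -3.115, 0.0]
wrist_force: [0.2, -0.1, -0.3]
grip_width: 0.0005
gripper_force: 0.0
```

Emit:
move_arm(
  gripper=[0, 0, 0, 0, 0, 0, 0, 0],
  dp=[
    [-0.5, -4, 0],
    [-0.5, -4, 0],
    [-0.5, -4, 0],
    [-0.5, -4, 0],
    [-0.5, -4, 0],
    [-0.5, -4, 0],
    [-0.5, -4, 0],
    [-0.5, -4, 0],
  ],
  turn=[0, 0, 0, 0, 0, 0, 0, 0],
)

```text
time_s: 2.5
position: [0.4924, 0.0273, 0.3146]
orientation: [-0.407, 3.115, 0.0]
wrist_force: [1.2, 0.0, 0.4]
grip_width: 0.0005
gripper_force: 0.0
```

Emit:
move_arm(
  gripper=[0, 0, 0, 0, 0, 0, 0, 0],
  dp=[
    [-0.7, -3.5, 0],
    [-0.7, -3.5, 0],
    [-0.7, -3.5, 0],
    [-0.7, -3.5, 0],
    [-0.8, -3.5, 0],
    [-0.8, -3.5, 0],
    [0, 0, 0],
    [0, 0, 0],
  ],
  turn=[0, 0, 0, 0, 0, 0, 0, 0],
)

```text
time_s: 3.3
position: [0.5887, -0.163, 0.3139]
orientation: [0.406, -3.114, -0.001]
wrist_force: [1.2, -0.6, 0.0]
grip_width: 0.0005
gripper_force: 0.0
```

Emit:
move_arm(
  gripper=[0, 0, 0, 0, 0, 0, 0, 0],
  dp=[
    [0, 0, 1.5],
    [0, 0, 1.5],
    [0, 0, 1.5],
    [0, 0, 1.5],
    [0, 0, 1.6],
    [0, 0, 0],
    [0, 0, 0],
    [0, 0, 0],
  ],
  turn=[0, 0, 0, 0, 0, 0, 0, 0],
)

```text
time_s: 4.1
position: [0.589, -0.1627, 0.2395]
orientation: [-0.407, 3.114, -0.001]
wrist_force: [0.2, 0.4, -0.2]
grip_width: 0.0001
gripper_force: 0.0
```

```bash
python3 - <<'E'
from h import *
S=eyes.get_image("scene");T=eyes.get_image("top")
c=np.hstack([cv2.resize(d["color"][y:y+100,x:x+80],None,fx=5,fy=5,interpolation=2) for d,x,y in((S,240,90),(T,280,130))])
cv2.imwrite("pics/d.png",cv2.cvtColor(c,cv2.COLOR_RGB2BGR));print(red(S,(262,130,300,165)),red(T,(300,170,335,205)))
E
```

```text
(array([278.01724138, 144.75862069]), array([13,  9,  7, 13, 58], dtype=int32)) (array([314.5, 193. ]), array([14, 22,  2,  3,  6], dtype=int32))
```

View pics/d.png

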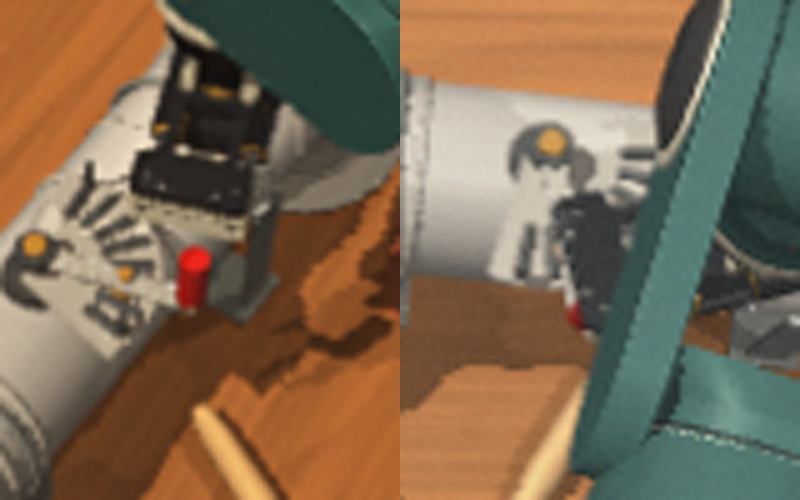

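The scene view shows the closed fingers beside the red knob at crop (193,278), on its open side, with the lever still in its first notch. I'll push it shut slowly.

Emit:
move_arm(
  gripper=[0, 0, 0, 0, 0, 0, 0, 0],
  dp=[
    [0, 0.6, 0],
    [0, 0.6, 0],
    [0, 0.6, 0],
    [0, 0.6, 0],
    [0, 0.6, 0],
    [0, 0.6, 0],
    [0, 0.4, 0],
    [0, 0, 0],
  ],
  turn=[0, 0, 0, 0, 0, 0, 0, 0],
)

```text
time_s: 5.0
position: [0.5784, -0.1238, 0.2387]
orientation: [-0.408, 3.115, -0.001]
wrist_force: [1.3, -2.7, 0.7]
grip_width: 0.0006
gripper_force: 1.8
```

Emit:
move_arm(
  gripper=[0, 0, 0, 0, 0, 0, 0, 0],
  dp=[
    [0, 0.2, 0],
    [0, 0.2, 0],
    [0, 0.2, 0],
    [0, 0.2, 0],
    [0, 0.2, 0],
    [0, 0.2, 0],
    [0, 0.2, 0],
    [0, 0, 0],
  ],
  turn=[0, 0, 0, 0, 0, 0, 0, 0],
)

```text
time_s: 5.8
position: [0.5747, -0.1101, 0.2386]
orientation: [0.408, -3.115, -0.001]
wrist_force: [-0.3, -0.4, -0.2]
grip_width: 0.0006
gripper_force: 0.0
```

```bash
cat >> h.py <<'E'
P=np.array([.6727,-.0836])
def look():
    for n,b in(("scene",(255,115,310,175)),("top",(285,165,345,215))):
        d=eyes.get_image(n); r=red(d,b)
        if r is None: print(n,None); continue
        q=plane(d,r[0],.246)[:2]-P; print(n,"area",r[1][4],"r",np.hypot(*q).round(4),"ang",(np.degrees(np.arctan2(q[1],q[0]))%360).round(2))
    s=status.sense(); t=s["position"][:2]-P; c=np.radians(195); e=np.array([np.cos(c),np.sin(c)])
    print("tool r,y'",(t@e).round(4),(t@np.array([e[1]*1,-e[0]])).round(4),"F",s["wrist_force"].round(1),s["time_s"])
E
python3 -c "from h import *;look()"
```

```text
scene area 28 r 0.1101 ang 169.47
top None
tool r,y' 0.1015 -0.0004 F [0.3 0.3 0.1] 5.9
```

Emit:
move_arm(
  gripper=[0, 0, 0, 0, 0, 0, 0, 0],
  dp=[
    [0, 0.1, 0],
    [0, 0.1, 0],
    [0, 0.1, 0],
    [0, 0.1, 0],
    [0, 0.1, 0],
    [0, 0.1, 0],
    [0, 0.1, 0],
    [0, 0.1, 0],
  ],
  turn=[0, 0, 0, 0, 0, 0, 0, 0],
)

```text
time_s: 6.7
position: [0.5728, -0.1026, 0.2387]
orientation: [-0.408, 3.115, -0.0]
wrist_force: [0.3, 0.3, 0.3]
grip_width: 0.0006
gripper_force: 0.0
```

Emit:
move_arm(
  gripper=[0, 0, 0, 0, 0, 0, 0, 0],
  dp=[
    [0, 0.1, 0],
    [0, 0.1, 0],
    [0, 0.1, 0],
    [0, 0.1, 0],
    [0, 0, 0],
    [0, 0, 0],
    [0, 0, 0],
    [0, 0, 0],
  ],
  turn=[0, 0, 0, 0, 0, 0, 0, 0],
)

```text
time_s: 7.5
position: [0.572, -0.0995, 0.2387]
orientation: [-0.407, 3.115, -0.002]
wrist_force: [1.7, -5.7, -1.4]
grip_width: 0.0008
gripper_force: 3.4
```

Emit:
move_arm(
  gripper=[0, 0, 0, 0, 0, 0, 0, 0],
  dp=[
    [0, 0.1, 0],
    [0, 0.1, 0],
    [0, 0, 0],
    [0, 0, 0],
    [0, 0, 0],
    [0, 0, 0],
    [0, 0, 0],
    [0, 0, 0],
  ],
  turn=[0, 0, 0, 0, 0, 0, 0, 0],
)

```text
time_s: 8.3
position: [0.5719, -0.0992, 0.2387]
orientation: [-0.404, 3.114, -0.007]
wrist_force: [7.6, -20.1, -2.6]
grip_width: 0.0008
gripper_force: 10.5
```

```bash
python3 -c "from h import *;look()"
```

```text
scene area 12 r 0.1151 ang 166.52
top None
tool r,y' 0.1014 0.011 F [  8.2 -19.7  -2.1] 8.4
```

Emit:
move_arm(
  gripper=[0, 0, 0, 0, 0, 0, 0, 0],
  dp=[
    [0, -1, 0],
    [0, -1, 0],
    [0, -1, 0],
    [0, -1, 0],
    [0, 0, -2.5],
    [0, 0, -2.5],
    [0, 0, -2.5],
    [0, 0, 0],
  ],
  turn=[0, 0, 0, 0, 0, 0, 0, 0],
)

```text
time_s: 9.2
position: [0.5823, -0.1362, 0.3173]
orientation: [-0.407, 3.111, -0.003]
wrist_force: [0.2, -0.1, -0.5]
grip_width: 0.0005
gripper_force: 0.0
```

Emit:
move_arm(
  gripper=[0, 0, 0, 0, 0, 0, 0, 0],
  dp=[
    [0, 2, 0],
    [0, 2, 0],
    [0, 2, 0],
    [0, 2, 0],
    [0, 2, 0],
    [0, 2, 0],
    [0, 0, 0],
    [0, 0, 0],
  ],
  turn=[0, 0, 0, 0, 0, 0, 0, 0],
)

```text
time_s: 10.0
position: [0.5504, -0.0191, 0.313]
orientation: [0.409, -3.114, -0.0]
wrist_force: [-0.5, -0.4, -1.1]
grip_width: 0.0004
gripper_force: 0.0
```

```bash
python3 -c "
from h import *;look()
c=np.hstack([cv2.resize(d['color'][y:y+100,x:x+80],None,fx=5,fy=5,interpolation=2) for d,x,y in((eyes.get_image('scene'),240,90),(eyes.get_image('top'),280,130))])
cv2.imwrite('pics/e.png',cv2.cvtColor(c,cv2.COLOR_RGB2BGR))"
```

```text
scene None
top None
tool r,y' 0.1014 0.0931 F [-0.4 -0.5  0.6] 10.1
```

View pics/e.png

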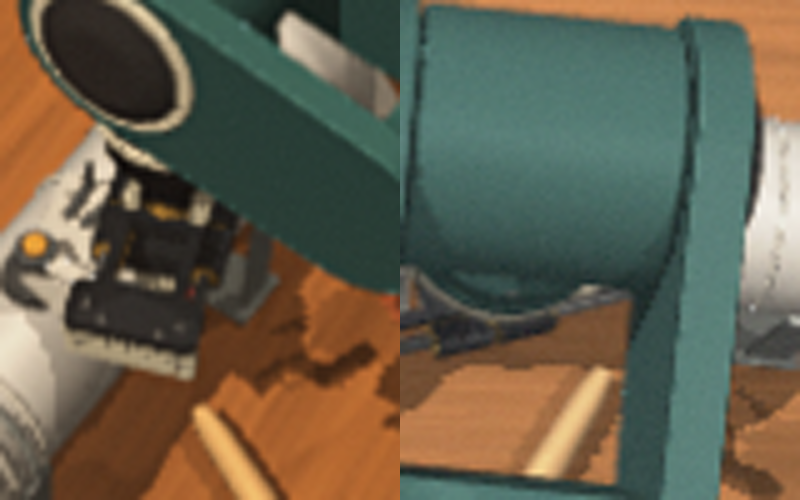

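The view shows the gripper over the shut lever, hiding the knob, so I'll rely on force and tool position. I'll descend on the shut side and push open slowly.

Emit:
move_arm(
  gripper=[0, 0, 0, 0, 0, 0, 0, 0],
  dp=[
    [0, 0, 1.5],
    [0, 0, 1.5],
    [0, 0, 1.5],
    [0, 0, 1.5],
    [0, 0, 1.5],
    [0, 0, 0],
    [0, 0, 0],
    [0, 0, 0],
  ],
  turn=[0, 0, 0, 0, 0, 0, 0, 0],
)

```text
time_s: 11.0
position: [0.5509, -0.0196, 0.2395]
orientation: [-0.407, 3.114, -0.0]
wrist_force: [-0.0, -0.1, -0.8]
grip_width: 0.0004
gripper_force: 0.0
```

Emit:
move_arm(
  gripper=[0, 0, 0, 0, 0, 0, 0, 0],
  dp=[
    [0, -0.5, 0],
    [0, -0.5, 0],
    [0, -0.5, 0],
    [0, -0.5, 0],
    [0, -0.5, 0],
    [0, -0.5, 0],
    [0, -0.3, 0],
    [0, 0, 0],
  ],
  turn=[0, 0, 0, 0, 0, 0, 0, 0],
)

```text
time_s: 11.8
position: [0.5589, -0.0514, 0.2386]
orientation: [0.407, -3.114, -0.002]
wrist_force: [-4.8, 6.0, 0.7]
grip_width: 0.0004
gripper_force: 2.7
```

Emit:
move_arm(
  gripper=[0, 0, 0, 0, 0, 0, 0, 0],
  dp=[
    [0, -0.1, 0],
    [0, -0.1, 0],
    [0, -0.1, 0],
    [0, -0.1, 0],
    [0, 0, 0],
    [0, 0, 0],
    [0, 0, 0],
    [0, 0, 0],
  ],
  turn=[0, 0, 0, 0, 0, 0, 0, 0],
)

```text
time_s: 12.6
position: [0.5597, -0.0549, 0.2385]
orientation: [0.408, -3.114, -0.002]
wrist_force: [-5.7, 3.8, 0.5]
grip_width: 0.0006
gripper_force: 2.7
```

```bash
python3 -c "from h import *;look()"
```

```text
scene None
top None
tool r,y' 0.1017 0.0569 F [-5.2  3.3  0.4] 12.7
```

Emit:
move_arm(
  gripper=[0, 0, 0, 0, 0, 0, 0, 0],
  dp=[
    [0, -0.1, 0],
    [0, -0.1, 0],
    [0, -0.1, 0],
    [0, -0.1, 0],
    [0, -0.1, 0],
    [0, -0.1, 0],
    [0, -0.1, 0],
    [0, 0, 0],
  ],
  turn=[0, 0, 0, 0, 0, 0, 0, 0],
)

```text
time_s: 13.5
position: [0.5622, -0.0624, 0.2387]
orientation: [-0.407, 3.115, -0.001]
wrist_force: [-0.9, -0.4, -0.9]
grip_width: 0.0008
gripper_force: 0.0
```

Emit:
move_arm(
  gripper=[0, 0, 0, 0, 0, 0, 0, 0],
  dp=[
    [0, -0.1, 0],
    [0, -0.1, 0],
    [0, -0.1, 0],
    [0, -0.1, 0],
    [0, -0.1, 0],
    [0, 0, 0],
    [0, 0, 0],
    [0, 0, 0],
  ],
  turn=[0, 0, 0, 0, 0, 0, 0, 0],
)

```text
time_s: 14.3
position: [0.5633, -0.0669, 0.2387]
orientation: [-0.408, 3.115, -0.0]
wrist_force: [-0.4, -0.5, -0.1]
grip_width: 0.0003
gripper_force: 0.0
```

```bash
python3 -c "from h import *;look()"
```

```text
scene None
top None
tool r,y' 0.1014 0.0445 F [ 0.2 -0.7  0.3] 14.4
```

First click has gone: the force dropped to zero at y'≈0.049. On to the second.

Emit:
move_arm(
  gripper=[0, 0, 0, 0, 0, 0, 0, 0],
  dp=[
    [0, -0.2, 0],
    [0, -0.2, 0],
    [0, -0.2, 0],
    [0, -0.2, 0],
    [0, -0.2, 0],
    [0, -0.2, 0],
    [0, -0.2, 0],
    [0, 0, 0],
  ],
  turn=[0, 0, 0, 0, 0, 0, 0, 0],
)

```text
time_s: 15.2
position: [0.5666, -0.0804, 0.2386]
orientation: [0.407, -3.114, -0.001]
wrist_force: [-2.8, 3.9, 0.3]
grip_width: 0.0
gripper_force: 1.9
```

Emit:
move_arm(
  gripper=[0, 0, 0, 0, 0, 0, 0, 0],
  dp=[
    [0, -0.1, 0],
    [0, -0.1, 0],
    [0, -0.1, 0],
    [0, -0.1, 0],
    [0, -0.1, 0],
    [0, -0.1, 0],
    [0, -0.1, 0],
    [0, 0, 0],
  ],
  turn=[0, 0, 0, 0, 0, 0, 0, 0],
)

```text
time_s: 16.0
position: [0.5688, -0.0874, 0.2387]
orientation: [-0.407, 3.115, -0.0]
wrist_force: [-0.1, 0.4, -0.4]
grip_width: 0.0006
gripper_force: 0.3
```

Emit:
move_arm(
  gripper=[0, 0, 0, 0, 0, 0, 0, 0],
  dp=[
    [0, -0.1, 0],
    [0, -0.1, 0],
    [0, -0.1, 0],
    [0, 0, 0],
    [0, 0, 0],
    [0, 0, 0],
    [0, 0, 0],
    [0, 0, 0],
  ],
  turn=[0, 0, 0, 0, 0, 0, 0, 0],
)

```text
time_s: 16.8
position: [0.5695, -0.0901, 0.2387]
orientation: [-0.408, 3.115, -0.0]
wrist_force: [-0.3, 0.2, -0.3]
grip_width: 0.0004
gripper_force: 0.0
```

```bash
python3 -c "from h import *;look()"
```

```text
scene None
top None
tool r,y' 0.1014 0.0205 F [ 0.8 -0.   0.4] 16.9
```

Emit:
move_arm(
  gripper=[0, 0, 0, 0, 0, 0, 0, 0],
  dp=[
    [0, -0.1, 0],
    [0, -0.1, 0],
    [0, -0.1, 0],
    [0, -0.1, 0],
    [0, 0, 0],
    [0, 0, 0],
    [0, 0, 0],
    [0, 0, 0],
  ],
  turn=[0, 0, 0, 0, 0, 0, 0, 0],
)

```text
time_s: 17.7
position: [0.5705, -0.0939, 0.2387]
orientation: [-0.408, 3.115, -0.0]
wrist_force: [0.6, -0.2, 0.4]
grip_width: 0.0002
gripper_force: 0.0
```

```bash
python3 -c "
from h import *;look()
c=np.hstack([cv2.resize(d['color'][y:y+100,x:x+80],None,fx=5,fy=5,interpolation=2) for d,x,y in((eyes.get_image('scene'),240,90),(eyes.get_image('top'),280,130))])
cv2.imwrite('pics/f.png',cv2.cvtColor(c,cv2.COLOR_RGB2BGR))"
```

```text
scene None
top None
tool r,y' 0.1014 0.0165 F [-0.1 -0.1 -0.2] 17.8
```

View pics/f.png

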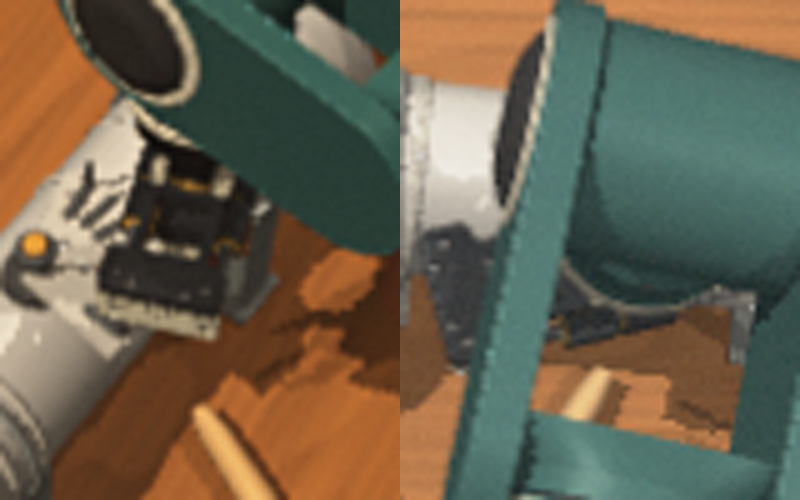

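The knob is hidden in both views. Contact force has gone, so the lever is in the second notch. Now the approach to the third.

Emit:
move_arm(
  gripper=[0, 0, 0, 0, 0, 0, 0, 0],
  dp=[
    [0, -0.2, 0],
    [0, -0.2, 0],
    [0, -0.2, 0],
    [0, -0.2, 0],
    [0, -0.2, 0],
    [0, -0.2, 0],
    [0, -0.1, 0],
    [0, 0, 0],
  ],
  turn=[0, 0, 0, 0, 0, 0, 0, 0],
)

```text
time_s: 18.7
position: [0.574, -0.1062, 0.2386]
orientation: [-0.408, 3.115, 0.002]
wrist_force: [0.9, 5.0, -0.5]
grip_width: 0.0004
gripper_force: 2.0
```

Emit:
move_arm(
  gripper=[0, 0, 0, 0, 0, 0, 0, 0],
  dp=[
    [0, -0.1, 0],
    [0, -0.1, 0],
    [0, -0.1, 0],
    [0, -0.1, 0],
    [0, -0.1, 0],
    [0, 0, 0],
    [0, 0, 0],
    [0, 0, 0],
  ],
  turn=[0, 0, 0, 0, 0, 0, 0, 0],
)

```text
time_s: 19.5
position: [0.5751, -0.1115, 0.2386]
orientation: [0.407, -3.115, 0.0]
wrist_force: [0.3, 2.1, -0.8]
grip_width: 0.0005
gripper_force: 0.6
```

```bash
python3 -c "from h import *;look()"
```

```text
scene None
top None
tool r,y' 0.1015 -0.0016 F [0.2 1.6 0. ] 19.6
```

Emit:
move_arm(
  gripper=[0, 0, 0, 0, 0, 0, 0, 0],
  dp=[
    [0, -0.1, 0],
    [0, -0.1, 0],
    [0, -0.1, 0],
    [0, -0.1, 0],
    [0, 0, 0],
    [0, 0, 0],
    [0, 0, 0],
    [0, 0, 0],
  ],
  turn=[0, 0, 0, 0, 0, 0, 0, 0],
)

```text
time_s: 20.4
position: [0.5761, -0.1153, 0.2386]
orientation: [0.407, -3.115, 0.0]
wrist_force: [1.1, 0.7, 0.4]
grip_width: 0.0003
gripper_force: 0.0
```

Emit:
move_arm(
  gripper=[0, 0, 0, 0, 0, 0, 0, 0],
  dp=[
    [0, -0.1, 0],
    [0, -0.1, 0],
    [0, -0.1, 0],
    [0, 0, 0],
    [0, 0, 0],
    [0, 0, 0],
    [0, 0, 0],
    [0, 0, 0],
  ],
  turn=[0, 0, 0, 0, 0, 0, 0, 0],
)

```text
time_s: 21.2
position: [0.5769, -0.1181, 0.2387]
orientation: [-0.408, 3.115, -0.0]
wrist_force: [0.6, 0.4, -0.3]
grip_width: 0.0
gripper_force: 0.0
```

Emit:
move_arm(
  gripper=[0, 0, 0, 0, 0, 0, 0, 0],
  dp=[
    [0, 1, 0],
    [0, 2, 0],
    [0, 2, 0],
    [0, 1, 0],
    [0, 0, -2.5],
    [0, 0, -2.5],
    [0, 0, -2.5],
    [0, 0, 0],
  ],
  turn=[0, 0, 0, 0, 0, 0, 0, 0],
)

```text
time_s: 22.0
position: [0.562, -0.06, 0.3174]
orientation: [-0.407, 3.111, -0.002]
wrist_force: [1.0, 0.4, 0.2]
grip_width: 0.0003
gripper_force: 0.0
```

Emit:
move_arm(
  gripper=[0, 0, 0, 0, 0, 0, 0, 0],
  dp=[
    [0.5, 4, 0],
    [0.5, 4, 0],
    [0.5, 4, 0],
    [0.5, 4, 0],
    [0.5, 4, 0],
    [0.5, 4, 0],
    [0.5, 4, 0],
    [0, 0, 0],
  ],
  turn=[0, 0, 0, 0, 0, 0, 0, 0],
)

```text
time_s: 22.8
position: [0.4539, 0.2047, 0.3131]
orientation: [0.414, -3.114, -0.001]
wrist_force: [0.0, 1.0, 0.6]
grip_width: 0.0004
gripper_force: 0.0
```

```bash
python3 -c "
from h import *;look()
c=np.hstack([cv2.resize(d['color'][y:y+120,x:x+100],None,fx=4,fy=4,interpolation=2) for d,x,y in((eyes.get_image('scene'),240,90),(eyes.get_image('top'),280,130))])
cv2.imwrite('pics/g.png',cv2.cvtColor(c,cv2.COLOR_RGB2BGR))"
```

```text
scene area 25 r 0.109 ang 225.59
top area 47 r 0.1064 ang 219.41
tool r,y' 0.1361 0.3321 F [-0.  -0.3 -0.5] 22.9
```

View pics/g.png

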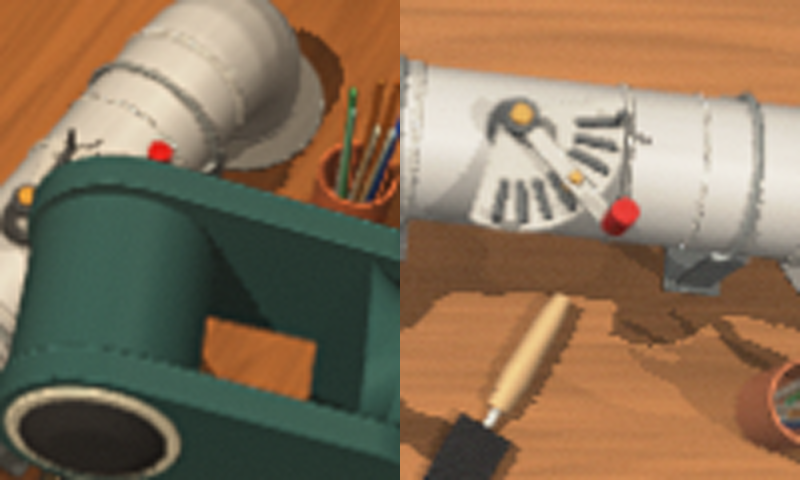

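The top view shows the lever at 219.4°, two notches (29°) beyond its starting first notch, so it is in the third. The paddle and cup have not moved and the robot is clear.

```bash
python3 -c "
from cell import env
print(env.hand_in())"
```

```text
the job is handed in; nothing more can be done
None
```

I pushed the lever shut against its stop, then open three clicks. The last top view put it in the third notch, with the paddle and cup unmoved (flask out of frame, never approached); I have handed the job in, with no verdict returned.

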